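# Set up the seasoning station in its fitted holders

## Robot

A 6-joint arm with a two-finger parallel gripper is mounted at the origin on a cart in front of the work surface, level with it; the furniture and walls round the work are solid. World frame = base frame: x ahead of the robot, y to its left, z up, the work surface at z = 0. Lengths are in m, angles in rad, forces in N, time in s.
With the tool pointing down it reaches from about 0.3 to 0.875 m from the base axis. Payload 4.2 kg.
Tool frame: the origin (TCP) lies on the front face of the gripper's body, between the roots of the fingers; the fingertips stand 73 mm ahead of it and the grasp point (between the pads) lies 54 mm ahead of it; z points along the fingers, y is the line along which they close (so a half turn about z gives the same grasp; the last joint's range is limited). The gripper opens to 85 mm and grips with 20 to 120 N. Pads are 22 mm wide; open, the fingers measure 114 mm over their backs; the gripper's body (76 mm by 85 mm) begins 54 mm behind the grasp point. The pads swing forward as they close: fully open they stand 13 mm farther back than shut.
Start: joints at [-1.318, 0.32, 1.565, -0, 1.257, -0.02], TCP at [0.155, -0.554, 0.304] pointing down, gripper open.
Joint ranges: [-3.11, 3.11], [-0.84, 2.01], [0.21, 2.61], [-1.34, 4.49], [0.05, 2.63], [-2.56, 2.56]. Speed limits (rad/s): [2.57, 2.57, 3.14, 3.14, 3.14, 3.14].

## Interface

Orientations are given as a rotation vector (axis times angle).
In Python, from rig import arm, optics gives the robot as it stands. Calls block until the motion is done:
- arm.reach(position, orientation): joint-space move of the TCP to a pose.
- arm.move_l(position, attitude=None, max_speed=0.15): straight line of the TCP; attitude=None keeps the orientation; max_speed is the mean speed in m/s.
- arm.movej(angles): joint-space move.
- arm.ungrasp() and arm.clamp(newtons=None): open the fingers fully, or close them until they stop; newtons is the grip in N (None keeps the last).
- arm.dwell(seconds).
- arm.ik(position, orientation): joint angles nearest the present ones, or None.
- optics.read_camera(name): name is "scene" or "top" or "wrist"; returns the picture (384x512x3 uint8, red, green, blue); there is no depth.
- optics.camera_model(name): a dict with "intrinsics" (3x3 intrinsics, pixels), "position" and "rotation" of the camera in the world; the wrist camera has in their place "T_tool_cam" (4x4, takes a point from camera to tool coordinates, whose origin is the TCP and whose axes are the flange's). Camera axes: x right, y down, z forward; pixel columns grow to the right and rows downward; lengths in m; the calibration is good to about 2 mm. A picture is of the moment at which its call begins: read the wrist's pose just before it. camera_model takes no time and is no camera call.
A pose or a line that the arm cannot do raises arm.Unreachable and nothing moves.
- arm.close_job(): hands the job in, once; it reports no verdict.
Readings, each from a call of its own:
- arm.read_t(): time.
- arm.read_joint_pos(): joint angles.
- arm.read_dq(): joint speeds.
- arm.read_joint_torque(): joint torques, N m.
- arm.read_ee_pos(): TCP position.
- arm.read_tool_rot(): TCP orientation.
- arm.read_contact_force(): force on the tool from outside, world axes, zero at the start.
- arm.read_torque(): the same for the moment, N m.
- arm.read_gripper_width(): finger opening in m.
Only numpy, scipy, OpenCV 4.12 (cv2) and the standard library are available. Lean on these libraries where they do the work, as an engineer would, in place of code of your own. Each camera call takes 0.05 s, during which the arm holds its last target. There are 200 camera calls.

## Task

Set up the seasoning station with the things that stand out on the open table: stand the wooden caddy in the oblong well, the jar with the red lid in the wide round well and the spice jar in the narrow round well, each upright and down on the floor of its well, and lay the marker centred across both saddles of the pen rest. Set things down rather than dropping them, and do not shift the tin or the pepper mill.

Things in the scene. Friction and masses are not known exactly. Their poses are not given: they have to be found in the camera images.
- caddy: small open rectangular wooden sachet caddy, standing: 50 mm along its x by 90 mm along its y, 70 mm tall, walls 4 mm thick and upright, one divider across the middle, about 0.2 kg; its narrow 50 mm width is the one to grip. Origin: centre of the underside, z up.
- red_lid_jar: round glass jar of yellow sauce with a red screw lid, 62 mm across, 86 mm tall, about 0.36 kg, standing. Origin: centre of the underside, z up.
- spice_jar: slim round spice jar with a green cap, 44 mm across, 100 mm tall, about 0.11 kg, standing out on the open table (not one of the goods in the back corner). Origin: centre of the underside, z up.
- marker_mid (a point): middle of a white marker pen with a black cap, 135 mm long, round, 16 mm thick, about 20 g, lying out on the open table in front of the robot, not at its left edge (this point 8 mm up). y runs along the pen; it may roll about that axis, so x and z may point anywhere round it.
- oblong_well: fixed low steel holder with a rectangular opening, 68 mm along its x by 108 mm along its y, walls 5 mm thick and 18 mm high over the table, rubber-lined floor 4 mm up, base flange 92 by 132 mm. For the wooden caddy, either way round. Origin: centre of the underside.
- wide_well: fixed low round steel holder, the wider of two: opening 80 mm across, wall 5 mm thick and 18 mm high over the table, floor 4 mm up, base flange 104 mm across. For the jar with the red lid. Origin: centre of the underside.
- narrow_well: fixed low round steel holder, the narrower of two: opening 62 mm across, wall 5 mm thick and 18 mm high over the table, floor 4 mm up, base flange 86 mm across. For the spice jar. Origin: centre of the underside.
- rest_mid (a point): pen rest, fixed: steel base plate 56 by 104 mm, 4 mm thick, with two black V-shaped saddles (each 10 mm wide, about 43 mm across at the top, tips 41 mm over the table) 80 mm apart along its y; open between them down to the plate. This point lies 33 mm over the table midway between the saddles, where the middle of the marker comes to rest; y is the line along which the marker lies (either way round).
- tin: squat unopened food tin, 75 mm across, 58 mm tall, standing to the left: leave it alone. Origin: centre of the underside.
- pepper_mill: dark wooden pepper mill, 58 mm across, 170 mm tall, standing to the left: leave it alone. Origin: centre of the underside.

How it is judged:
By the outcome, as a careful person would: the job done as asked, in the order asked, and still so for the second after the job is handed in, with the robot touching nothing.
It also fails if it takes over 93 s, if anything falls off the work surface, if the arm or the gripper's body presses on something with over 40 N, if the wrist force passes 120 N, or if a joint passes its speed limit or range.

## Working session

There is one attempt and no reset: what is moved stays moved. The work goes in short steps, each a Python script; the robot and the scene stay as the last script left them, time stands still between calls to the robot, and variables do not carry over. Pictures are saved under pics/ and viewed, on a budget of 14 in all, crops included, one or two more only if the job needs it, and the job is handed in when it is done.

```bash
ls; mkdir -p pics
python3 - <<'E'
from rig import arm, optics
import cv2
for n in ("scene","top"):
    im=optics.read_camera(n); cv2.imwrite(f"pics/{n}0.png",cv2.resize(im[...,::-1],(800,600),interpolation=cv2.INTER_CUBIC))
    m=optics.camera_model(n); print(n,m)
print(optics.camera_model("wrist")); print(arm.read_t(),arm.read_tool_rot(),arm.read_gripper_width())
E
```

```text
pics
scene {'intrinsics': array([[389.44911064,   0.        , 252.35202704],
       [  0.        , 389.44911064, 188.00842537],
       [  0.        ,   0.        ,   1.        ]]), 'position': array([-0.29605704,  0.60493558,  0.66072413]), 'rotation': array([-1.1947211 ,  2.09188632, -1.12468609])}
top {'intrinsics': array([[431.47810433,   0.        , 255.41758023],
       [  0.        , 431.47810433, 193.77328676],
       [  0.        ,   0.        ,   1.        ]]), 'position': array([0.29857179, 0.13560056, 1.32104337]), 'rotation': array([-2.09944091,  2.16188647, -0.15315479])}
{'intrinsics': array([[286.93186316,   0.        , 253.54961046],
       [  0.        , 286.93186316, 188.36478627],
       [  0.        ,   0.        ,   1.        ]]), 'T_tool_cam': array([[-6.08035901e-05, -9.58325711e-01, -2.85677839e-01,
         7.40051318e-02],
       [ 9.99999924e-01,  5.14323747e-05, -3.85373094e-04,
         8.68706095e-05],
       [ 3.84006034e-04, -2.85677841e-01,  9.58325636e-01,
        -7.00773920e-02],
       [ 0.00000000e+00,  0.00000000e+00,  0.00000000e+00,
         1.00000000e+00]])}
0.1 [-3.11086991e+00 -4.26975485e-01  2.99256906e-04] 0.08557087892202617
```

View pics/top0.png

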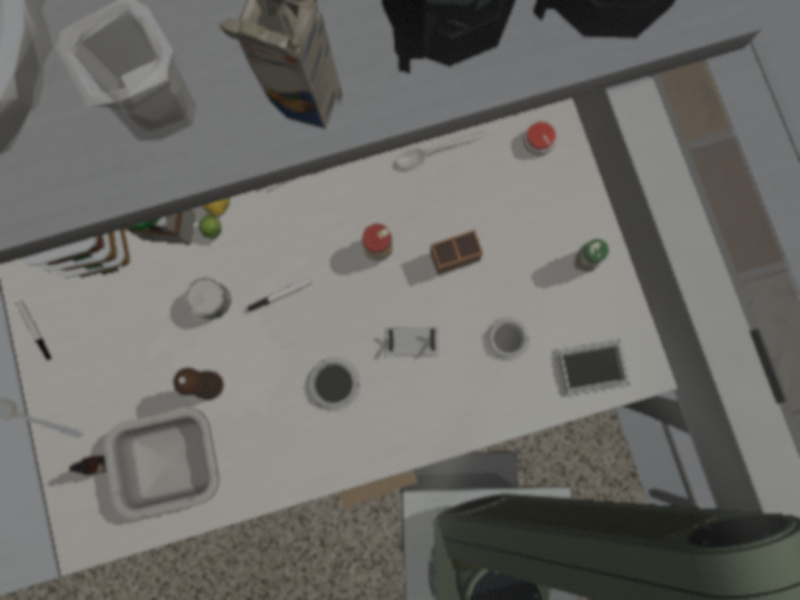

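View pics/scene0.png

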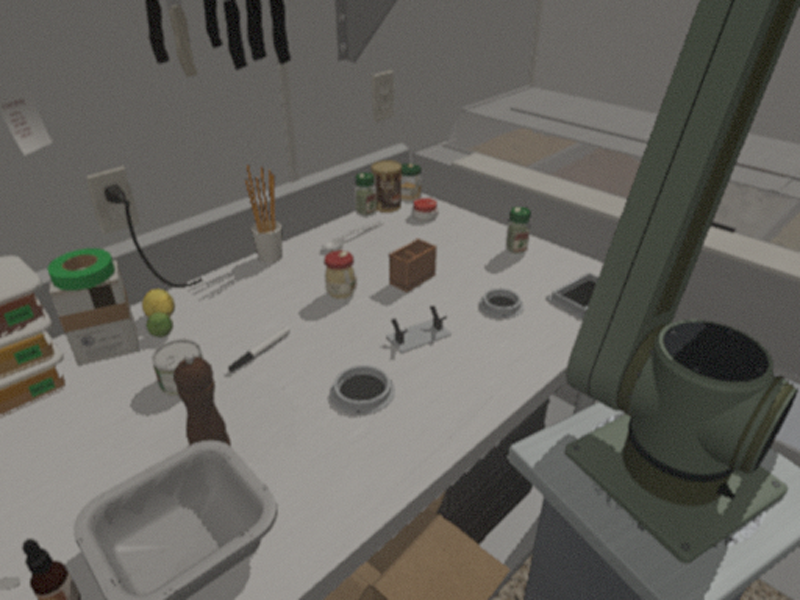

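The top view shows the red-lid jar at (377,237), caddy (457,250), spice jar (594,252), marker (279,295), rest (412,341), wide well (333,384), narrow well (508,338) and oblong well (592,367). The tin is at (207,298) and the mill at (198,383). I'll enlarge this area.

```bash
cat > h.py <<'E'
from rig import arm, optics
import numpy as np, cv2
from scipy.spatial.transform import Rotation as R
def cam(n, pose=None):
    m=optics.camera_model(n); K=m["intrinsics"]
    if n!="wrist": return K, R.from_rotvec(m["rotation"]).as_matrix(), m["position"]
    T=np.eye(4); T[:3,:3]=R.from_rotvec(pose[1]).as_matrix(); T[:3,3]=pose[0]
    T=T@m["T_tool_cam"]; return K,T[:3,:3],T[:3,3]
def ray(n,uv,z,pose=None):
    K,Rm,p=cam(n,pose); d=Rm@np.linalg.inv(K)@np.array([uv[0],uv[1],1.]); return p+d*(z-p[2])/d[2]
def proj(n,P,pose=None):
    K,Rm,p=cam(n,pose); c=(np.atleast_2d(P)-p)@Rm; q=c@K.T; return q[:,:2]/q[:,2:]
def tool(yaw):  # pointing down, finger-closing line (tool y) at angle yaw in the world xy plane
    y=np.array([np.cos(yaw),np.sin(yaw),0]); z=np.array([0,0,-1.]); return R.from_matrix(np.c_[np.cross(y,z),y,z]).as_rotvec()
E
python3 - <<'E'
from h import *
im=cv2.imread("pics/top0.png"); im=cv2.resize(im,(512,384),interpolation=cv2.INTER_AREA)
c=cv2.convertScaleAbs(optics.read_camera("top")[60:265,145:445,::-1],alpha=1.5)
cv2.imwrite("pics/topc.png",cv2.resize(c,None,fx=8/3,fy=8/3,interpolation=cv2.INTER_CUBIC))
print(ray("top",(255,194),0), arm.read_ee_pos())
E
```

```text
[0.5107978  0.15527334 0.        ] [ 0.1548548  -0.55350196  0.30327413]
```

View pics/topc.png

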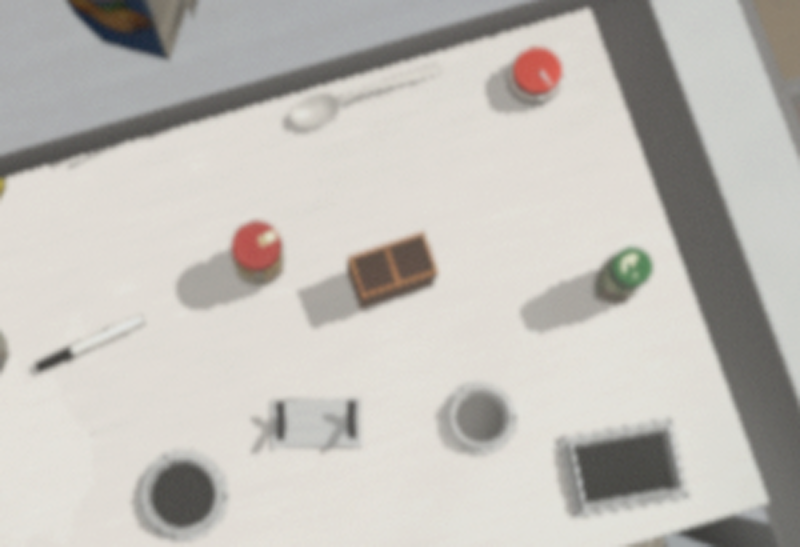

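The enlarged crop gives lid centre (257,246), caddy rim corners (349,270), (424,236), (437,267) and (362,299), spice cap (632,266), and pen ends (33,371) and (144,319). It also gives wide well (182,494), narrow well (479,418), oblong well (625,466), and rest plate about (318,423).

Run:
```python
from h import *
f=lambda a,z: ray("top",((a[0]+.5)*3/8+145-.5,(a[1]+.5)*3/8+60-.5),z)
pts=dict(red=[(257,246),.086],c1=[(349,270),.07],c2=[(424,236),.07],c3=[(437,267),.07],c4=[(362,299),.07],spice=[(632,266),.1],penblack=[(33,371),.008],penw=[(144,319),.008],wide=[(182,494),.01],narrow=[(479,418),.01],obl=[(625,466),.01],restL=[(280,424),.004],restR=[(357,422),.004],o1=[(574,443),.018],o2=[(668,431),.018],o3=[(678,485),.018],o4=[(584,502),.018])
for k,(a,z) in pts.items(): p=f(a,z); print(k,p.round(3),np.hypot(*p[:2]).round(3))
```

```text
red [0.624 0.192 0.086] 0.653
c1 [0.597 0.09  0.07 ] 0.604
c2 [0.633 0.005 0.07 ] 0.633
c3 [ 0.597 -0.008  0.07 ] 0.597
c4 [0.564 0.077 0.07 ] 0.569
spice [ 0.585 -0.215  0.1  ] 0.623
penblack [0.504 0.458 0.008] 0.681
penw [0.561 0.329 0.008] 0.65
wide [0.357 0.287 0.01 ] 0.458
narrow [ 0.434 -0.054  0.01 ] 0.437
obl [ 0.374 -0.216  0.01 ] 0.432
restL [0.434 0.174 0.004] 0.468
restR [0.434 0.085 0.004] 0.442
o1 [ 0.401 -0.158  0.018] 0.431
o2 [ 0.412 -0.265  0.018] 0.489
o3 [ 0.351 -0.271  0.018] 0.443
o4 [ 0.335 -0.165  0.018] 0.373
```

```bash
cat >> h.py <<'E'
import json
def snap(name):
    pose=(arm.read_ee_pos(),arm.read_tool_rot()); im=optics.read_camera("wrist")[...,::-1]
    cv2.imwrite(f"pics/{name}_raw.png",im); json.dump([list(map(float,p)) for p in pose],open(f"pics/{name}.json","w"))
    cv2.imwrite(f"pics/{name}.png",cv2.resize(cv2.convertScaleAbs(im,alpha=1.4),(800,600),interpolation=cv2.INTER_CUBIC))
def wp(name,uv,z): # uv in the 800x600 picture
    s=512/800; return ray("wrist",((uv[0]+.5)*s-.5,(uv[1]+.5)*s-.5),z,json.load(open(f"pics/{name}.json")))
E
python3 - <<'E'
from h import *
arm.reach([.49,.26,.31],tool(0)); snap("w2")
arm.reach([.49,-.11,.31],tool(0)); snap("w1"); print(arm.read_t(),arm.read_joint_pos())
E
```

```text
4.7167 [-2.42110576e-01  2.00990190e-01  1.71409625e+00  4.13330620e-04
  1.22637333e+00 -2.43515364e-01]
```

View pics/w1.png

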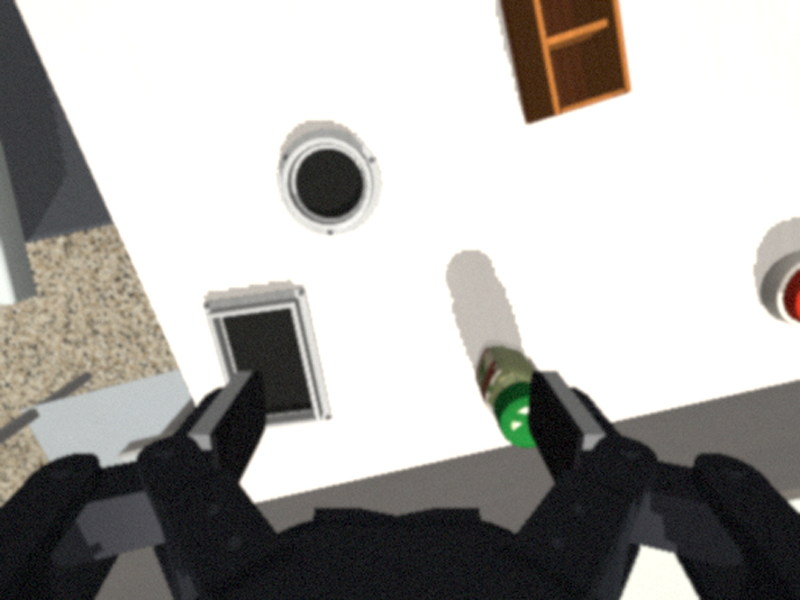

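View pics/w2.png

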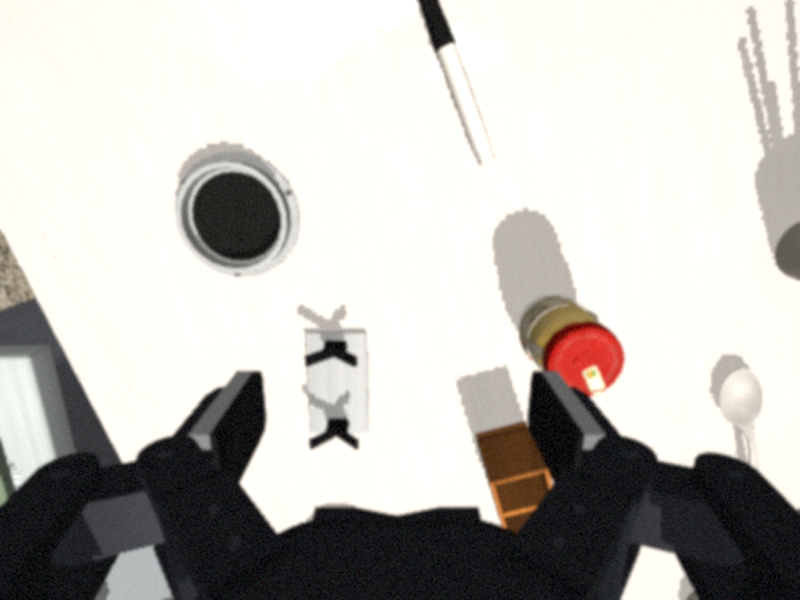

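w1 shows the caddy's near rim edge (557,113)–(630,91), narrow well (329,183), oblong flange corners (205,302), (302,288) and (329,417), and spice cap (521,416), partly hidden by a finger. w2 shows wide well (237,211), rest plate corners (305,329), (367,330) and (367,433), red lid (584,358) and the pen's white end (487,163).

Run:
```python
from h import *
for n,k,uv,z in [("w1","cadL",(557,113),.07),("w1","cadR",(630,91),.07),("w1","cadRfar",(615,0),.07),("w1","cadLfar",(533,0),.07),("w1","cadbase",(527,123),0),
("w1","narrow",(329,183),.01),("w1","A",(205,302),.003),("w1","B",(302,288),.003),("w1","C",(329,417),.003),("w1","in1",(222,316),.018),("w1","in2",(293,305),.018),("w1","spice",(521,416),.1),
("w2","wide",(237,211),.01),("w2","r1",(305,329),.004),("w2","r2",(367,330),.004),("w2","r3",(367,433),.004),("w2","s1",(332,346),.025),("w2","s2",(334,428),.025),("w2","t1",(311,446),.041),("w2","t2",(357,444),.041),("w2","t3",(307,359),.041),("w2","t4",(356,361),.041),
("w2","red",(584,358),.086),("w2","penw",(487,163),.008),("w2","penmid",(446,44),.008)]:
    print(n,k,wp(n,uv,z).round(4))
```

```text
w1 cadL [ 0.595  -0.0064  0.07  ]
w1 cadR [0.6401 0.0066 0.07  ]
w1 cadRfar [0.6235 0.0571 0.07  ]
w1 cadLfar [0.5739 0.0571 0.07  ]
w1 cadbase [ 0.5953 -0.0071  0.    ]
w1 narrow [ 0.4375 -0.0531  0.01  ]
w1 A [ 0.3229 -0.1554  0.003 ]
w1 B [ 0.4091 -0.1425  0.003 ]
w1 C [ 0.4273 -0.2705  0.003 ]
w1 in1 [ 0.3426 -0.1632  0.018 ]
w1 in2 [ 0.4039 -0.1533  0.018 ]
w1 spice [ 0.58   -0.2094  0.1   ]
w2 wide [0.3616 0.2934 0.01  ]
w2 r1 [0.4097 0.1882 0.004 ]
w2 r2 [0.4652 0.1872 0.004 ]
w2 r3 [0.4631 0.0811 0.004 ]
w2 s1 [0.4364 0.1807 0.025 ]
w2 s2 [0.4348 0.1004 0.025 ]
w2 t1 [0.4165 0.0928 0.041 ]
w2 t2 [0.4569 0.0947 0.041 ]
w2 t3 [0.4178 0.176  0.041 ]
w2 t4 [0.4582 0.1741 0.041 ]
w2 red [0.6256 0.1972 0.086 ]
w2 penw [0.5639 0.3307 0.008 ]
w2 penmid [0.5287 0.4155 0.008 ]
```

```bash
cat >> h.py <<'E'
D=np.pi/180
def F(): return np.array(arm.read_contact_force())
def pick(x,y,yaw,g,N,up=.10,wmin=.01):   # g: grasp point height over the table
    o=tool(yaw); z=g+.054
    arm.reach([x,y,z+up],o); arm.move_l([x,y,z],max_speed=.12); arm.clamp(N)
    arm.move_l([x,y,z+up],max_speed=.2)
    print("picked w",arm.read_gripper_width(),"F",F().round(1),"t",arm.read_t())
def setdown(x,y,yaw,g,up=.09,speed=.25,early=.006,deep=.005,thr=3.):  # g: nominal grasp point height when the thing rests
    o=tool(yaw); z=g+.054
    arm.move_l([x,y,z+up],o,max_speed=speed); arm.move_l([x,y,z+early],max_speed=.12); arm.dwell(.15)
    f0=F()[2]; zz=z+early
    while zz>z-deep:
        zz-=.0015; arm.move_l([x,y,zz],max_speed=.03); f=F()[2]
        if f-f0>thr: break
    print("down dz",round(zz-z,4),"df",round(f-f0,1),"t",arm.read_t())
E
python3 - <<'E'
from h import *
pick(.6035,.0425,18.2*D,.05,40)
setdown(.3765,-.2135,8.3*D,.054)
snap("p1")
E
```

```text
picked w 0.049610205509945556 F [-0.5  0.  -1.8] t 7.65
down dz 0.0 df 9.4 t 11.1667
```

View pics/p1.png

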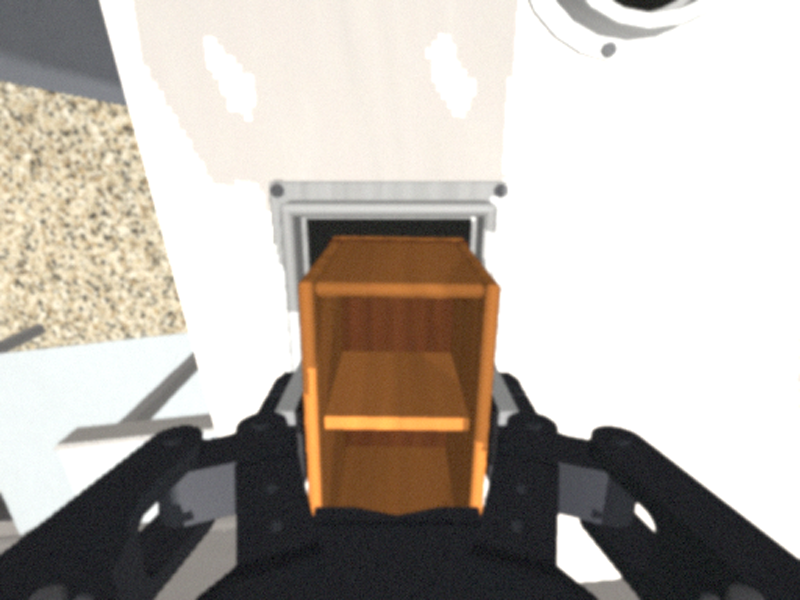

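Caddy base is down on the oblong floor, with contact exactly at nominal height. I'll release it and go on to the jar.

Run:
```python
from h import *
arm.ungrasp(); p=arm.read_ee_pos(); arm.move_l([p[0],p[1],p[2]+.12],max_speed=.25)
pick(.625,.1955,17*D,.055,60)
setdown(.3605,.2915,25*D,.059)
snap("p2"); print(arm.read_ee_pos())
```

```text
picked w 0.0568854946408427 F [ 0.4 -0.3 -3.9] t 16.0583
down dz 0.0 df 14.6 t 19.3333
[0.36056691 0.29157083 0.11440869]
```

View pics/p2.png

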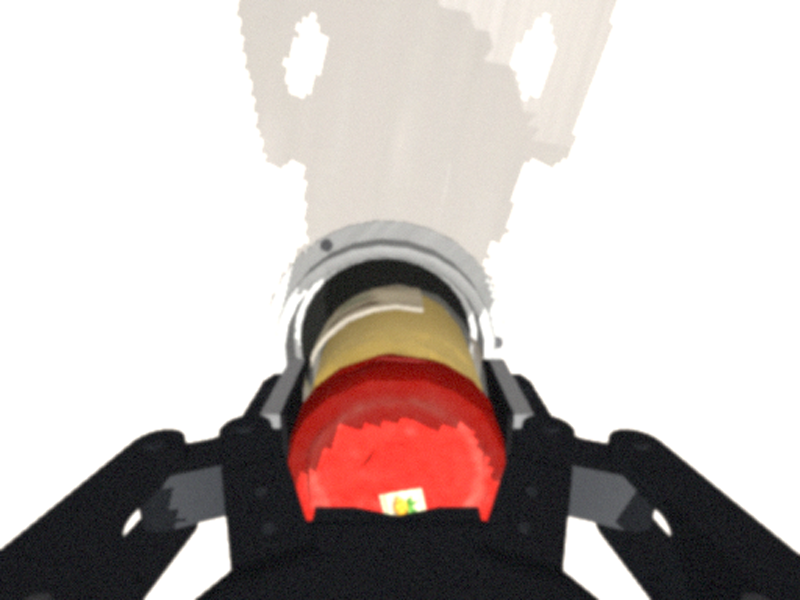

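The jar stands on the wide well's floor (contact at nominal height, gaps visible round it). Next is the spice jar.

Run:
```python
from h import *
arm.ungrasp(); p=arm.read_ee_pos(); arm.move_l([p[0],p[1],p[2]+.12],max_speed=.25)
pick(.5825,-.212,12*D,.062,35)
setdown(.4365,-.0535,12*D,.066)
snap("p3"); print(arm.read_ee_pos())
```

```text
picked w 0.04739779995929284 F [-0.5  0.8 -1. ] t 24.4667
down dz 0.0 df 7.6 t 27.475
[ 0.43671341 -0.05354978  0.12076317]
```

View pics/p3.png

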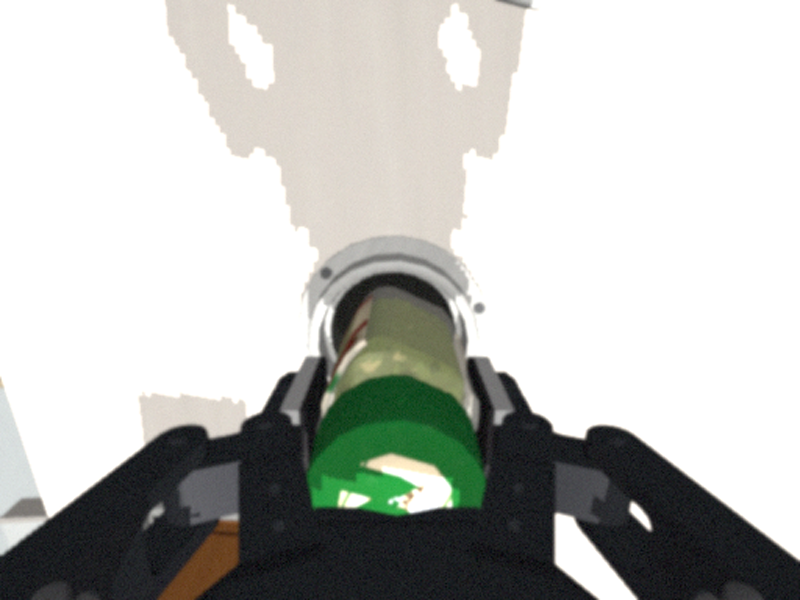

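The spice jar is in the narrow well, standing on its floor. Next I'll take a close look at the marker.

Run:
```python
from h import *
arm.ungrasp(); p=arm.read_ee_pos(); arm.move_l([p[0],p[1],p[2]+.12],max_speed=.25)
arm.reach([.536,.393,.22],tool(23*D)); snap("p4"); print(arm.read_t())
```

```text
30.35
```

View pics/p4.png

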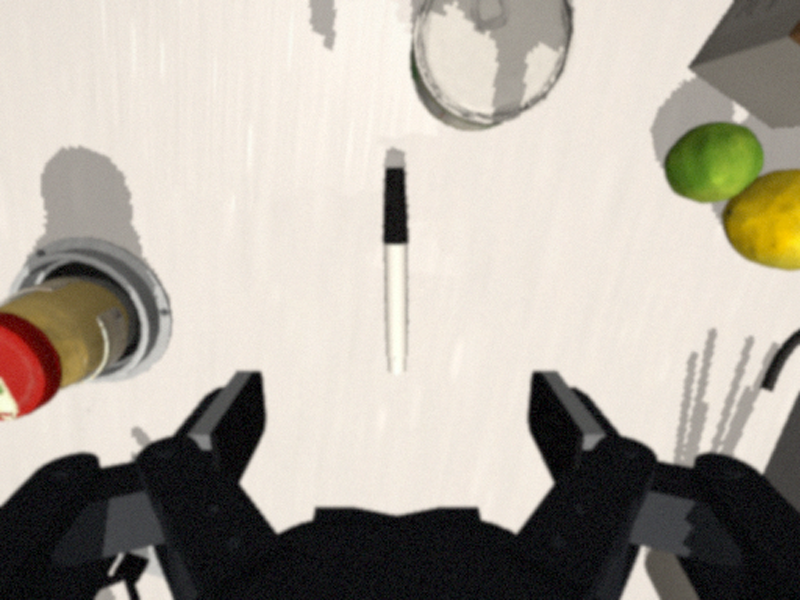

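Run:
```python
from h import *
a=wp("p4",(396,168),.008); a2=wp("p4",(396,151),.008); b=wp("p4",(397,374),.008)
print(a,a2,b,np.linalg.norm(a-b),np.linalg.norm(a2-b),np.degrees(np.arctan2(*(a-b)[[1,0]])),(a+b)/2)
```

```text
[0.51068036 0.45511987 0.008     ] [0.50686301 0.46415514 0.008     ] [0.564839   0.32871416 0.008     ] 0.13751931380777546 0.14732777852770873 113.19275243580054 [0.53775968 0.39191701 0.008     ]
```

Run:
```python
from h import *
arm.move_l([.5378,.3919,.0765],tool(23.2*D),max_speed=.12); arm.clamp(25)
arm.move_l([.5378,.3919,.18],max_speed=.2); print(arm.read_gripper_width())
arm.move_l([.437,.1345,.18],tool(-1.1*D),max_speed=.25); arm.move_l([.437,.1345,.14],max_speed=.15); snap("p5"); print(arm.read_t(), arm.read_gripper_width())
```

```text
0.014895554124945455
34.7333 0.014564015625864355
```

View pics/p5.png

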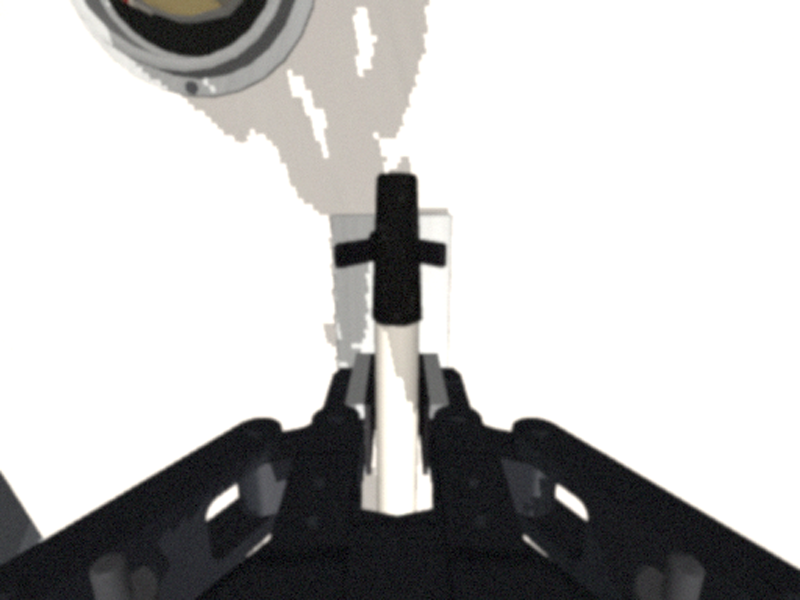

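Run:
```python
from h import *
L=wp("p5",(336,250),.041); Rr=wp("p5",(445,250),.041); e=wp("p5",(397,176),.0715); c=wp("p5",(330,214),.004); d=wp("p5",(449,211),.004)
print(L,Rr,np.linalg.norm(L-Rr),(L+Rr)/2,e,c,d)
```

```text
[0.41606965 0.17602297 0.041     ] [0.45767452 0.17526388 0.041     ] 0.041611796855298255 [0.43687208 0.17564343 0.041     ] [0.43983554 0.20387055 0.0715    ] [0.40908614 0.18560444 0.004     ] [0.46318039 0.1859651  0.004     ]
```

Run:
```python
from h import *
setdown(.4362,.1335,-1.1*D,.0475,up=.03,early=.007,deep=.004,thr=1.5)
print(arm.read_gripper_width(),F())
snap("p6")
```

```text
down dz 0.001 df 5.9 t 36.475
0.014178736968481221 [-2.66253495  0.48111312  5.66432634]
```

View pics/p6.png

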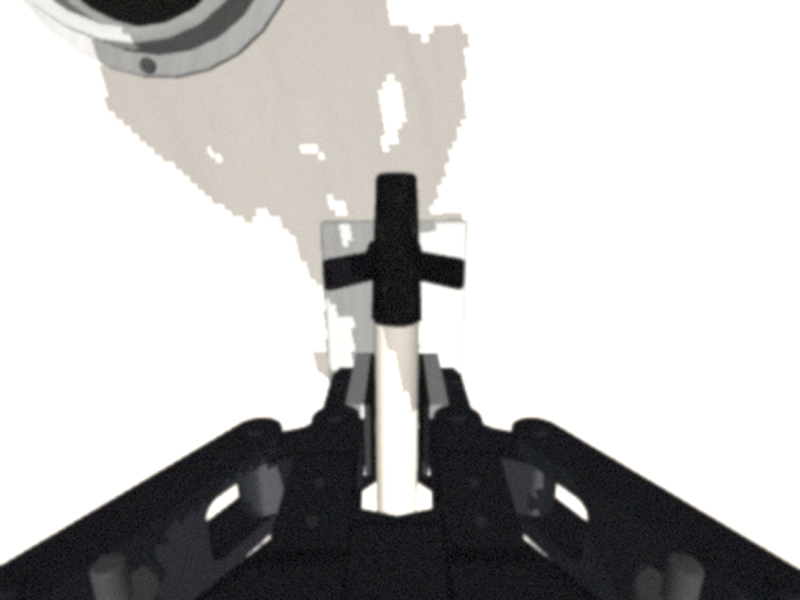

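Contact came within 1 mm of nominal, with the pen between both tips of the saddle in view. I'll release, retreat and check.

Run:
```python
from h import *
arm.ungrasp(); p=arm.read_ee_pos(); arm.move_l([p[0],p[1],p[2]+.12],max_speed=.15)
arm.reach([.43,.06,.33],tool(-1.1*D)); snap("p7"); 
arm.reach([.25,-.35,.35],tool(-54*D)); print(arm.read_t())
c=cv2.convertScaleAbs(optics.read_camera("scene")[100:292,95:405,::-1],alpha=1.6)
cv2.imwrite("pics/s8.png",cv2.resize(c,(775,480),interpolation=cv2.INTER_CUBIC))
t0=cv2.imread("pics/top0.png"); t1=cv2.resize(optics.read_camera("top")[...,::-1],(800,600),interpolation=cv2.INTER_CUBIC)
for n,(u,v) in dict(tin=(207,298),mill=(198,383)).items():
    print(n,"mean diff",np.abs(t0[v-25:v+25,u-30:u+30].astype(int)-t1[v-25:v+25,u-30:u+30]).mean())
```

```text
40.4333
tin mean diff 2.6286666666666667
mill mean diff 2.385111111111111
```

View pics/p7.png

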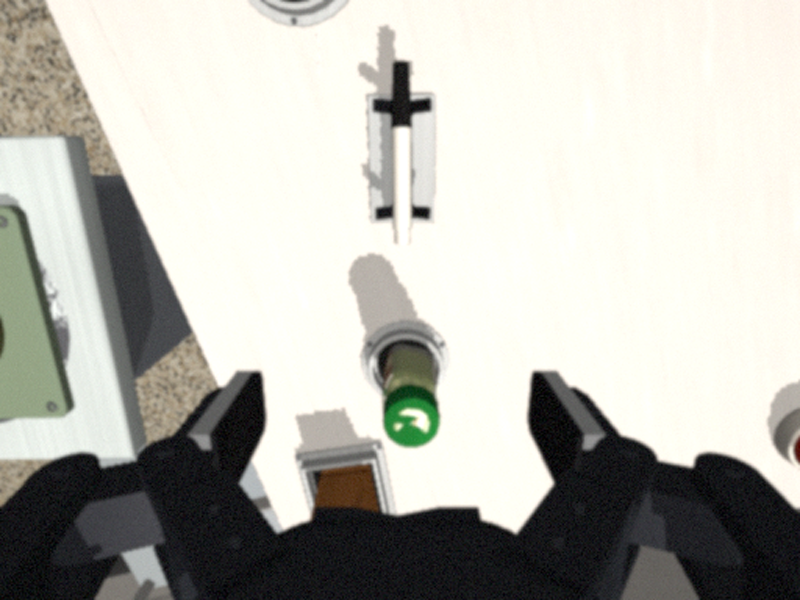

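View pics/s8.png

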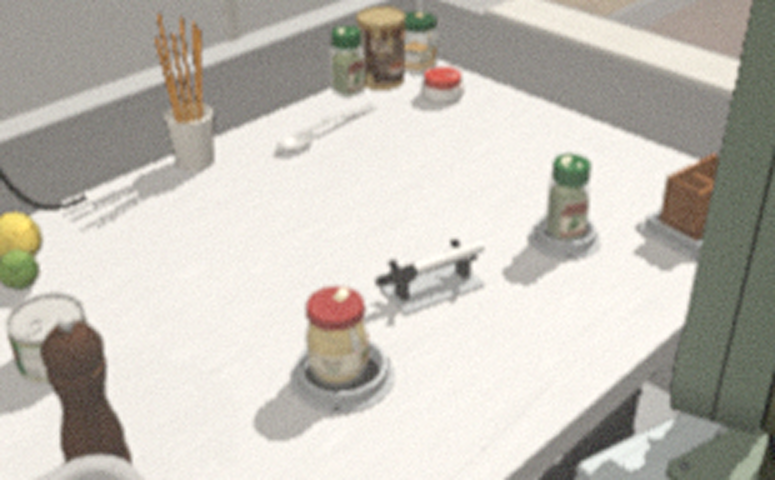

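p7 shows the pen (402,63)–(402,243) across saddles at rows about 105 and 213, and the spice jar and caddy seated. The scene crop shows everything upright. I'll check the pen's centring in numbers.

Run:
```python
from h import *
a,b=wp("p7",(402,62),.036),wp("p7",(402,244),.033); s,t=wp("p7",(402,105),.038),wp("p7",(402,213),.038); p,q=wp("p7",(402,94),.004),wp("p7",(402,219),.004)
print(a,b,(a+b)/2,np.linalg.norm(a-b)); print((s+t)/2,np.linalg.norm(s-t)); print((p+q)/2,np.linalg.norm(p-q))
```

```text
[0.43650902 0.20321168 0.036     ] [0.43429366 0.06821587 0.033     ] [0.43540134 0.13571378 0.0345    ] 0.13504731670742087
[0.43533659 0.13394033 0.038     ] 0.0797838350236303
[0.43570483 0.1354922  0.004     ] 0.10076649179254382
```

The pen middle is within about 2 mm of the rest's middle and its measured length is 135 mm, so I'm handing in.

```bash
python3 -c "
from h import *
arm.close_job(); print(arm.read_t())"
```

```text
the job is handed in; nothing more can be done
the job is handed in; nothing more can be done
```

The seasoning station is set up in the order asked, and I handed the job in at about 40.5 s of the 93 s allowed. No verdict is reported on hand-in.

- **Caddy, red-lid jar and spice jar:** each was lowered until it touched the floor of its well at the expected height, then released. The last pictures show all three upright in their wells. The caddy was partly hidden by the gripper and arm.
- **Marker:** it lies across both saddles, with its middle 0.2 to 1.8 mm from the rest's centre, depending on whether I measure the plate or the saddles.
- **Tin and pepper mill:** comparing the top view before and after shows only noise-level differences, so they did not shift.
- **Grip readings:** two differed from the stated diameters. The red-lid jar gripped at 57 mm, not 62 mm, and the spice jar at 47 mm, not 44 mm. Neither affected the result.
- **Forces:** contact forces when setting down stayed below about 15 N.

I viewed 12 of the 14 budgeted pictures, and no check failed.

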